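Take a bearing vibration reading through a sprung guard flap

ROBOT

A 6-joint arm with a two-finger parallel gripper is mounted at the origin on the work surface. World frame = base frame: x ahead of the robot, y to its left, z up, the work surface at z = 0. Lengths are in m, angles in rad, forces in N, time in s.
With the tool pointing down it reaches from about 0.275 to 0.975 m from the base axis. Payload 8.4 kg.
Tool frame: the origin (TCP) lies on the centre line of the jaws, within the pads' length; the fingertips stand 11 mm ahead of it and the grasp point (between the pads) lies 8 mm behind it (env.tip_extent is the distance from the TCP to the fingertips, in m); z points along the fingers, y is the direction in which the jaws open and shut (so a half turn about z gives the same grasp; the last joint's range is limited). The gripper opens to 92 mm and grips with 3 to 60 N. Pads are 20 mm wide; open, the fingers measure 128 mm over their backs; the gripper's body (75 mm by 189 mm) begins 69 mm behind the grasp point.
Start: joints at [-1.152, 0.353, 1.633, -0, 1.155, -0.002], TCP at [0.255, -0.57, 0.226] pointing down, gripper open.
Joint ranges: [-2.63, 2.63], [-0.92, 2.1], [0.06, 2.66], [-1.3, 4.44], [0, 2.69], [-3.02, 3.02]. Speed limits (rad/s): [2.22, 2.22, 2.79, 3.14, 3.14, 3.14].

INTERFACE

Orientations are given as a 3x3 rotation matrix whose columns are the frame's x, y, z axes.
In Python, from bench import env, grab_frame, get_calibration gives the robot as it stands.
- The arm moves only by the tool send_rows, never from a script. Its argument "motion" is a list of rows, each an object with "delta_pos": the shift along the tool's x, y, z in mm, a list of three; "angular": the turn, a rotation vector about the tool's x, y, z in rad, a list of three; "fingers": the finger opening in mm, from 0 to 91.9. In form: [{"delta_pos": [tx, ty, tz], "angular": [wx, wy, wz], "fingers": fingers}, ...]. A call has 1 to 12 rows; each row shifts and turns the commanded pose from where the row before left it, along the tool's axes as they then stand; what a row does not reach is not made up. A row lasts 1/8 s, in which the tool goes at most 62.5 mm and 10.7 degrees, less where a joint would pass 70% of its speed; a pose out of reach is approached as far as the arm can. A call is refused whole if a number of a shift passes 62.5 or a number of a turn 0.188, either way. A call with a gripper value outside its range is refused whole. The fingers move at their own pace and stop on an object; "force" is the grip in N (left out, the last holds). Time passes only in rows, so rows that do not move let the fingers close. It gives the time, the measured TCP pose, the force and the opening at its end, in the units of the state.
- env.read_state(): the state, without advancing time (a new reading comes with each control period).
- grab_frame(name): name is "side" or "top"; returns the picture (384x512x3 uint8, red, green, blue); there is no depth.
- get_calibration(name): a dict with "intrinsics" (3x3 intrinsics, pixels), "position" and "rotation" of the camera in the world. Camera axes: x right, y down, z forward; pixel columns grow to the right and rows downward; lengths in m; the calibration is good to about 2 mm. A picture is of the moment at which its call begins. get_calibration takes no time and is no camera call.
- env.hand_in(): hands the job in, once; it reports no verdict.
The state is a dict: "time": time; "joints": joint angles; "qvel": joint speeds; "tau": joint torques, N m; "position": TCP position; "tool_rot": TCP orientation; "ft_force": force on the tool from outside, world axes, zero at the start; "ft_torque": the same for the moment, N m; "opening": finger opening in m.
Only numpy, scipy, OpenCV 4.12 (cv2) and the standard library are available. Lean on these libraries where they do the work, as an engineer would, in place of code of your own. Each camera call takes 0.05 s, during which the arm holds its last target. There are 200 camera calls.

TASK

Take the vibration pen from its stand, push its tip squarely in through the sprung clear flap of the belt drive's sloping guard, and press the tip on the centre of the bearing boss hidden behind, holding it steady with the sprung tip about half pressed in for a good two seconds. Feel for the boss gently: never ram the tip to the end of its travel, and leave the other things alone. Then draw the pen out so that the flap shuts and hang it back upright in its stand, let go.

Things in the scene. Friction and masses are not known exactly. Their poses are not given: they have to be found in the camera images.
- pen: Vibration pen, 175 mm, 0.1-0.22 kg, hung upright in its stand. Origin: end of the unpressed tip; z runs tip to head. Along z: sprung steel tip, 11 mm dia (0-18 mm); barrel 14 mm dia (to 105); black collar 38 mm dia (to 112); black square head to grip, 26 x 26 mm (to 175), flats facing its x and y. Any turn about its own axis is fine, for the reading and in the stand.
- pen_tip (a joint): How far the pen's tip is pressed in, m: 0 = out, 0.012 = end of travel. A spring pushes it out with 2 N at 0, rising by 0.4 N per mm (about 4.4 N when half in, at 6 mm).
- tip_end (a point): The end of the pen's sprung tip (moves with the tip; at the pen's origin when not pressed).
- stand: Fixed steel stand, left or right of the drive; foot 85 x 85 mm. Origin: centre of its underside, z up. Top plate 60 x 60 x 8 mm, upper face 115 mm high, with a 25 mm through hole in its centre; two 10 mm posts under it at y +-24 mm. The pen hangs in the hole by its collar: pen origin 10 mm above the stand's origin, tip free.
- port: Sloping outer face of the fixed guard box. Origin on the face, on the reading line, 175 mm above the bench; z: outward normal, leaning 30 degrees from vertical to the robot's side; x up the slope, y level. Face: x -65 to 75, y -75 to 75 mm. Opening: x -21 to 27, y -28 to 28 mm. Aim the tip down the z axis: within 9 mm of it, pen parallel to it within 10 degrees, tip pressed in 3 to 10 mm.
- drive: The whole fixed belt drive. Origin on the bench under the port's origin, z up, x away from the robot. In the guard box, behind the opening, is the bearing boss: flat steel disc, 36 mm dia, centred on and square to the port's z axis, its face at port z -52 to -72 mm, different each time and not measured: feel for it. Base plate x -95 to 265, y +-130 mm; motor up to 175 mm high from x 135 mm.
- flap (a joint): Clear 3 mm plastic flap over the opening, 52 wide, 45 mm long, aluminium lip; hinged on the opening's upper edge (port x 27, z -4 mm), swings inward only. Rad: 0 shut, to 1.4 inward. Sprung shut: about 1 N on the reading line. A pen pushed in along port z slips past its free edge 36 to 40 mm deep; the flap then rests on the barrel at about 1.1 rad and shuts by itself when the pen is drawn out.
- oil_bottle: Bystander: white plastic bottle, 60 mm diameter, 140 mm tall, origin under its centre. Leave alone.
- jar: Bystander: glass jar, 64 mm diameter, 80 mm tall, origin under its centre. Leave alone.
- spanner: Bystander: loose steel spanner lying on the bench, along its x axis. Leave alone.

How it is judged:
On the way:
1. the pen's tip is inside the guard, within 9 mm of the reading line, square to the boss within 10 degrees, pressed in 3 to 10 mm, and held still for 2 s (x of tip_end in the frame of port between -0.009 and 0.009 m and y of tip_end in the frame of port between -0.009 and 0.009 m and z of tip_end in the frame of port below -0.045 m and value of joint pen_tip between 0.003 and 0.01 m and angle between the z axis of pen and the z axis of port, either way round below 0.175 rad and linear speed of pen below 0.012 m/s), for 2 s.
At the end, for the whole second after the job is handed in: The pen hangs upright (within 6 degrees) and still in the stand's hole with its collar down on the top plate (pen origin 5 to 14 mm above the stand's origin, within 9 mm sideways), and the flap is shut (under 0.1 rad) (horizontal distance between pen and stand below 0.009 m and z of pen in the frame of stand between 0.005 and 0.014 m and angle between pen's own z axis and vertical below 0.1 rad and linear speed of pen below 0.02 m/s and value of joint flap below 0.1 rad); the robot touches nothing.
It fails at once if the pen's tip is rammed to the end of its travel (beyond 11.3 mm) (value of joint pen_tip above 0.0113 m).
It fails at once if the oil bottle is pushed about (over 25 mm) (distance of oil_bottle from where it was at the start of the episode above 0.025 m).
It fails at once if the jar is pushed about (over 25 mm) (distance of jar from where it was at the start of the episode above 0.025 m).
It fails at once if the spanner is pushed about (over 25 mm) (distance of spanner from where it was at the start of the episode above 0.025 m).
It also fails if it takes over 67 s, if anything falls off the work surface, if the arm or the gripper's body presses on something with over 40 N, if the wrist force passes 120 N, or if a joint passes its speed limit or range.

## Working session

There is one attempt and no reset: what is moved stays moved. The work goes in short steps, Python scripts to look and compute and a tool call to move; the robot and the scene stay as the last step left them, time stands still between calls to the robot, and variables do not carry over. Pictures are saved under pics/ and viewed, about 8 in all and at most 12, crops included, and the job is handed in when it is done.

Besides the shell and the picture viewer there is one more tool, called after "Call:" as name([rows], argument=value, ...), one row to a line, values as JSON. send_rows: Moves the arm, as the interface text tells. Its arguments: {"type":"object","properties":{"motion":{"type":"array","items":{"type":"object","properties":{"delta_pos":{"type":"array","items":{"type":"number"}},"angular":{"type":"array","items":{"type":"number"}},"fingers":{"type":"number"}}}},"force":{"type":"number"}},"required":["motion"]}

```bash
mkdir -p pics
python3 - <<'E'
from bench import env, grab_frame, get_calibration
import cv2, numpy as np
for n in("side","top"):
    f=grab_frame(n); cv2.imwrite(f"pics/{n}0.png",f[:,:,::-1])
    c=get_calibration(n); print(n,np.round(c["intrinsics"],1).tolist(),np.round(c["position"],4),np.round(c["rotation"],4).tolist())
s=env.read_state(); print(s["time"],s["position"],np.round(s["tool_rot"],3).tolist(),s["opening"])
E
```

```text
side [[393.3, 0.0, 254.5], [0.0, 393.3, 199.2], [0.0, 0.0, 1.0]] [0.3116 0.8495 0.7541] [[-0.968, -0.1461, 0.2039], [-0.2509, 0.5705, -0.782], [-0.0021, -0.8082, -0.5889]]
top [[478.9, 0.0, 266.1], [0.0, 478.9, 190.5], [0.0, 0.0, 1.0]] [0.3247 0.0204 1.2221] [[-0.0103, -0.9852, 0.1708], [-0.9999, 0.0098, -0.0039], [0.0022, -0.1709, -0.9853]]
0.1 [ 0.25511012 -0.57009378  0.2249679 ] [[0.913, 0.408, -0.0], [0.408, -0.913, 0.001], [-0.0, -0.001, -1.0]] 0.091813651099272
```

View pics/side0.png

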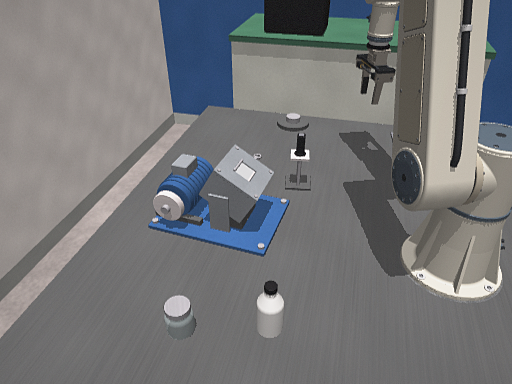

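View pics/top0.png

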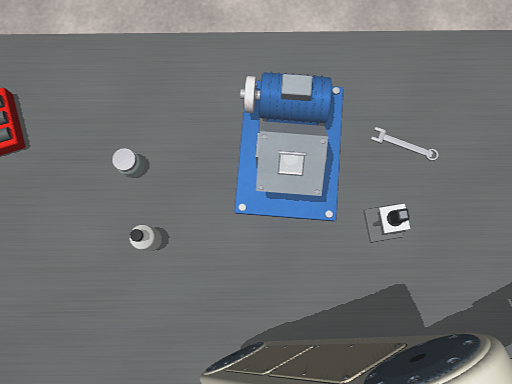

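The side view shows the drive (guard opening ~(244,172)) and the pen stand (~(300,155)). In the top view the opening is at ~(291,163), the stand at ~(396,219), the spanner at ~(405,143), and the bottle and jar are on the far left. Next: enlarged crops, and a first measurement of the white plate.

```bash
cat > h.py <<'E'
import numpy as np, cv2
from bench import env, grab_frame, get_calibration
def ray(n,p):
    c=get_calibration(n); d=np.array(c["rotation"])@np.linalg.inv(c["intrinsics"])@np.array([p[0],p[1],1.]); return np.array(c["position"]),d/np.linalg.norm(d)
def on_z(n,p,z):
    o,d=ray(n,p); return o+d*(z-o[2])/d[2]
def tri(a,b):
    (o1,d1),(o2,d2)=ray("top",a),ray("side",b)
    s=np.linalg.lstsq(np.c_[d1,-d2],o2-o1,rcond=None)[0]; p,q=o1+s[0]*d1,o2+s[1]*d2
    return (p+q)/2,np.linalg.norm(p-q)
def proj(n,P):
    c=get_calibration(n); v=np.array(c["intrinsics"])@np.array(c["rotation"]).T@(np.array(P)-c["position"]); return v[:2]/v[2]
E
python3 - <<'E'
from h import *
t=cv2.imread("pics/top0.png"); s=cv2.imread("pics/side0.png")
a=cv2.resize(t[120:210,245:345],None,fx=4,fy=4,interpolation=cv2.INTER_CUBIC)
b=cv2.resize(s[135:235,195:295],None,fx=4,fy=4,interpolation=cv2.INTER_CUBIC)
a=cv2.copyMakeBorder(a,0,40,0,0,cv2.BORDER_CONSTANT); cv2.imwrite("pics/c1.png",np.hstack([a,b]))
for n,im,(x0,y0,x1,y1) in(("top",t,(360,195,420,250)),("side",s,(270,140,325,200))):
    g=im[y0:y1,x0:x1]; m=(g.min(2)>200).astype(np.uint8)
    pts=cv2.findNonZero(m).reshape(-1,2)+[x0,y0]
    r=cv2.minAreaRect(cv2.convexHull(pts.astype(np.float32))); print(n,r, on_z(n,r[0],.115))
    B=[on_z(n,p,.115) for p in cv2.boxPoints(r)]; print(np.round(B,4).tolist())
# blue base plate outline in top view
h=cv2.cvtColor(t,cv2.COLOR_BGR2HSV); m=cv2.inRange(h,(100,120,60),(125,255,255))
m[:,:200]=0;m[:,380:]=0
r=cv2.minAreaRect(cv2.convexHull(cv2.findNonZero(m).astype(np.float32))); bp=cv2.boxPoints(r);print(bp.tolist(),np.round([on_z("top",p,.012) for p in bp],4).tolist())
E
```

```text
top ((394.3731689453125, 217.833740234375), (25.915027618408203, 25.681137084960938), 79.2156982421875) [ 0.44931256 -0.28158145  0.115     ]
[[0.4739, -0.2478, 0.115], [0.4846, -0.3074, 0.115], [0.4249, -0.3151, 0.115], [0.4144, -0.256, 0.115]]
side ((286.6812438964844, 169.12271118164062), (24.822561264038086, 54.851192474365234), 31.373004913330078) [ 0.47640981 -0.17630799  0.115     ]
[[0.5287, -0.0669, 0.115], [0.5009, -0.3741, 0.115], [0.4167, -0.3011, 0.115], [0.457, -0.0197, 0.115]]
[[233.7799835205078, 212.93350219726562], [244.5214385986328, 69.714111328125], [345.8763427734375, 77.31573486328125], [335.1348876953125, 220.53512573242188]] [[0.4775, 0.0983, 0.012], [0.8639, 0.07, 0.012], [0.8398, -0.2011, 0.012], [0.4555, -0.1589, 0.012]]
```

View pics/c1.png

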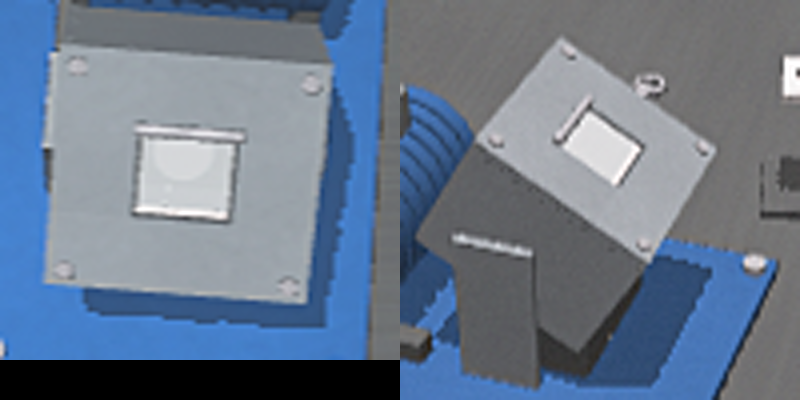

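The crops show all four face corners clearly (top: (57,42), (332,66), (305,303), (45,284); side: (475,137), (562,38), (716,150), (648,262)). I'll triangulate these.

Run:
```python
from h import *
T=[(57,42),(332,66),(305,303),(45,284)]; S=[(475,137),(562,38),(716,150),(648,262)]
f=lambda p,o,x:((p[0]-x+.5)/4-.5+o[0],(p[1]+.5)/4-.5+o[1])
P=[]
for a,b in zip(T,S):
    p,e=tri(f(a,(245,120),0),f(b,(195,135),400)); P.append(p); print(np.round(p,4),round(e,4))
P=np.array(P)
loc=np.array([[75,75,0],[75,-75,0],[-65,-75,0],[-65,75,0]])/1e3
print(np.linalg.norm(P-np.roll(P,-1,0),axis=1), "exp .150 .140 .150 .140")
def frame(w):
    ex=np.array([np.cos(w)*np.cos(np.pi/6),np.sin(w)*np.cos(np.pi/6),.5]); ey=np.array([-np.sin(w),np.cos(w),0]); return np.c_[ex,ey,np.cross(ex,ey)]
d=(P[0]+P[3]-P[1]-P[2]); w=np.arctan2(-d[0],d[1]); print("yaw",w)
R=frame(w); o=P-loc@R.T; print(np.round(o,4)); print("origin",o.mean(0)); print(np.round(R,4).tolist())
# plane-only check from top view: each corner ray cut with its known height
for a,l in zip(T,loc): print(np.round(on_z("top",f(a,(245,120),0),.175+l[0]*.5)-R@l,4))
# stand/pen: head in top view
t=cv2.imread("pics/top0.png")[195:250,360:420]; s=cv2.imread("pics/side0.png")[125:200,275:325]
for n,g,(x,y) in(("top",t,(360,195)),("side",s,(275,125))):
    m=(g.max(2)<45).astype(np.uint8)
    k,l,st,c=cv2.connectedComponentsWithStats(m)
    for i in range(1,k):
        if st[i,4]>15: print(n,st[i]+[x,y,0,0,0],c[i]+[x,y])
a=cv2.resize(t,None,fx=6,fy=6,interpolation=cv2.INTER_CUBIC);b=cv2.resize(s,None,fx=6,fy=6,interpolation=cv2.INTER_CUBIC)
a=cv2.copyMakeBorder(a,0,120,0,0,cv2.BORDER_CONSTANT); cv2.imwrite("pics/c2.png",np.hstack([a,b]))
# spanner height region
```

```text
[0.6344 0.0309 0.2153] 0.0023
[ 0.6206 -0.1192  0.2117] 0.0026
[ 0.5017 -0.109   0.1407] 0.0038
[0.5145 0.0397 0.1422] 0.005
[0.15078859 0.13885554 0.14933433 0.14062217] exp .150 .140 .150 .140
yaw -0.08878340790950452
[[ 0.563  -0.038   0.1778]
 [ 0.5625 -0.0387  0.1742]
 [ 0.5644 -0.0393  0.1732]
 [ 0.5639 -0.0399  0.1747]]
origin [ 0.56347411 -0.03900403  0.17494954]
[[0.8626, 0.0887, -0.498], [-0.0768, 0.9961, 0.0443], [0.5, 0.0, 0.866]]
[ 0.5627 -0.0382  0.175 ]
[ 0.561  -0.0388  0.175 ]
[ 0.5622 -0.0393  0.175 ]
[ 0.5614 -0.0403  0.175 ]
top [389 210  19  16 112] [394.9375     217.92857143]
side [295 134  11  22 165] [300.22424242 145.82424242]
```

View pics/c2.png

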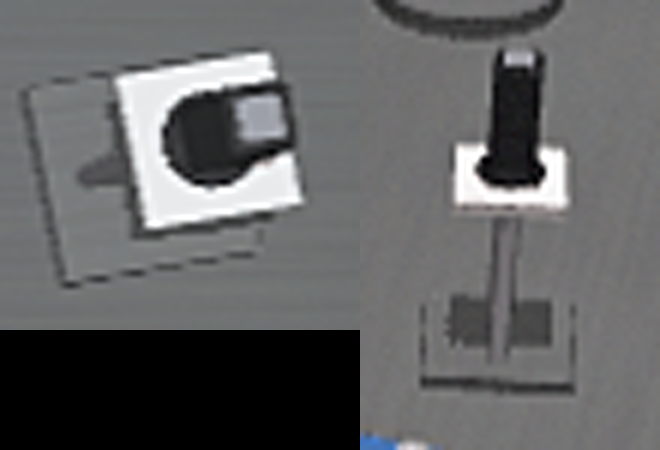

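The pen hangs near plate centre: the collar is at ~(395,218) in the top view and the head's top face at ~(403,214) top / (301,135) side. Port origin measured at (0.5625, -0.039, 0.175), sizes match to 1–2 mm. Now the move helper and the first approach.

```bash
cat >> h.py <<'E'
from scipy.spatial.transform import Rotation as Ro
def down(yaw): # tool pointing down, x at yaw
    c,s=np.cos(yaw),np.sin(yaw); return np.array([[c,s,0],[s,-c,0],[0,0,-1.]])
def plan(P,R,n,P0=None,R0=None):
    """rows (tool frame) for a straight, evenly turned move"""
    s=env.read_state(); P0=np.array(s["position"] if P0 is None else P0); R0=np.array(s["tool_rot"] if R0 is None else R0)
    rv=Ro.from_matrix(R0.T@R).as_rotvec()/n; st=(np.array(P)-P0)/n*1e3; Rc=R0.copy()
    for i in range(n):
        print(np.round(Rc.T@st,1).tolist(),np.round(rv,4).tolist()); Rc=Rc@Ro.from_rotvec(rv).as_matrix()
def st():
    s=env.read_state(); print("t",round(s["time"],2),"p",np.round(s["position"],4),"f",np.round(s["ft_force"],2),"op",round(s["opening"],4)); return s
PO=np.array([.5625,-.039,.175]); w=-.0888
PR=np.array([[.8626,.0887,-.498],[-.0768,.9961,.0443],[.5,0,.866]])
E
python3 - <<'E'
from h import *
f=lambda p,o:((p[0]+.5)/6-.5+o[0],(p[1]+.5)/6-.5+o[1])
print("headtop tri",tri(f((260,117),(360,195)),f((158,58),(275,125))))
print("top@.185",on_z("top",f((260,117),(360,195)),.185),"side",on_z("side",f((158,58),(275,125)),.185))
print("collar top",on_z("top",f((212,138),(360,195)),.12))
# plate corners read by eye
C=[on_z("top",f(p,(360,195)),.115) for p in((115,75),(270,52),(302,203),(147,229))]
print(np.round(C,4).tolist(),np.mean(C,0))
plan([.447,-.281,.27],down(.09),8)
E
```

```text
headtop tri (array([ 0.45160475, -0.28144129,  0.18515707]), np.float64(0.0043089264554866296))
top@.185 [ 0.44946041 -0.28158933  0.185     ] side [ 0.45383441 -0.28200699  0.185     ]
collar top [ 0.44931919 -0.2815088   0.12      ]
[[0.4749, -0.2465, 0.115], [0.4833, -0.3074, 0.115], [0.4243, -0.3162, 0.115], [0.4149, -0.2558, 0.115]] [ 0.44935592 -0.28148677  0.115     ]
[36.7, -23.2, -5.6] [-0.0001, 0.0, 0.0413]
[35.7, -24.7, -5.6] [-0.0001, 0.0, 0.0413]
[34.6, -26.1, -5.6] [-0.0001, 0.0, 0.0413]
[33.5, -27.5, -5.6] [-0.0001, 0.0, 0.0413]
[32.3, -28.9, -5.6] [-0.0001, 0.0, 0.0413]
[31.1, -30.2, -5.6] [-0.0001, 0.0, 0.0413]
[29.8, -31.5, -5.6] [-0.0001, 0.0, 0.0413]
[28.5, -32.7, -5.6] [-0.0001, 0.0, 0.0413]
```

Call:
send_rows([
  {"delta_pos": [36.7, -23.2, -5.6], "angular": [0, 0, 0.041], "fingers": 80},
  {"delta_pos": [35.7, -24.7, -5.6], "angular": [0, 0, 0.041], "fingers": 80},
  {"delta_pos": [34.6, -26.1, -5.6], "angular": [0, 0, 0.041], "fingers": 80},
  {"delta_pos": [33.5, -27.5, -5.6], "angular": [0, 0, 0.041], "fingers": 80},
  {"delta_pos": [32.3, -28.9, -5.6], "angular": [0, 0, 0.041], "fingers": 80},
  {"delta_pos": [31.1, -30.2, -5.6], "angular": [0, 0, 0.041], "fingers": 80},
  {"delta_pos": [29.8, -31.5, -5.6], "angular": [0, 0, 0.041], "fingers": 80},
  {"delta_pos": [28.5, -32.7, -5.6], "angular": [0, 0, 0.041], "fingers": 80},
  {"delta_pos": [0, 0, 0], "angular": [0, 0, 0], "fingers": 80},
], force=30)

```text
time: 1.23
position: [0.448, -0.2793, 0.2706]
tool_rot: [[0.995, 0.096, 0.001], [0.096, -0.995, 0.0], [0.001, -0.0, -1.0]]
ft_force: [-0.7, -0.5, 0.1]
opening: 0.08
```

Run:
```python
from h import *
s=st(); print(np.round(s["tool_rot"],3).tolist()); plan([.450,-.2815,.142],down(.09),4)
f=grab_frame("side"); cv2.imwrite("pics/s1.png",cv2.resize(f[60:200,220:380,::-1],None,fx=4,fy=4))
```

```text
t 1.23 p [ 0.448  -0.2793  0.2706] f [-0.65 -0.46  0.15] op 0.08
[[0.995, 0.096, 0.001], [0.096, -0.995, 0.0], [0.001, -0.0, -1.0]]
[0.4, 0.6, 32.1] [-0.0, -0.0001, 0.0015]
[0.4, 0.6, 32.1] [-0.0, -0.0001, 0.0015]
[0.4, 0.6, 32.1] [-0.0, -0.0001, 0.0015]
[0.4, 0.6, 32.1] [-0.0, -0.0001, 0.0015]
```

View pics/s1.png

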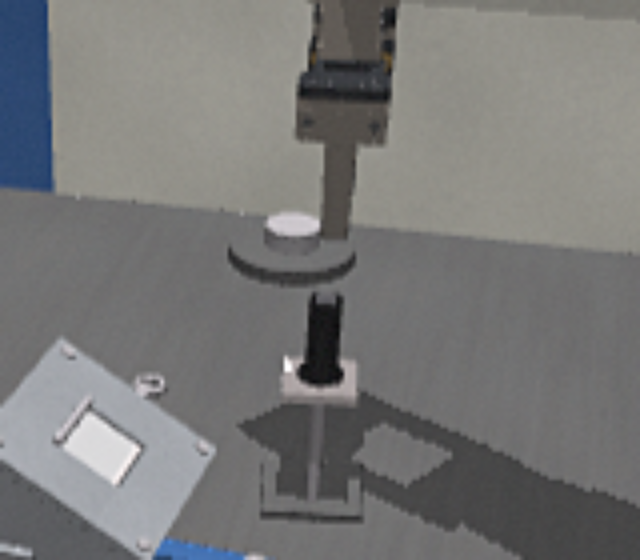

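The gripper stands directly over the head (finger at (336,238), pen head at (323,300)). I'll go down and grip.

Call:
send_rows([
  {"delta_pos": [0.5, 0.6, 32], "angular": [0, 0, 0], "fingers": 80},
  {"delta_pos": [0.5, 0.6, 32], "angular": [0, 0, 0], "fingers": 80},
  {"delta_pos": [0.5, 0.6, 32], "angular": [0, 0, 0], "fingers": 80},
  {"delta_pos": [0.3, 0.4, 29.5], "angular": [0, 0, 0], "fingers": 80},
  {"delta_pos": [0, 0, 0], "angular": [0, 0, 0], "fingers": 50},
  {"delta_pos": [0, 0, 0], "angular": [0, 0, 0], "fingers": 30},
  {"delta_pos": [0, 0, 0], "angular": [0, 0, 0], "fingers": 20},
  {"delta_pos": [0, 0, 0], "angular": [0, 0, 0], "fingers": 15},
  {"delta_pos": [0, 0, 0], "angular": [0, 0, 0], "fingers": 15},
  {"delta_pos": [0, 0, 0], "angular": [0, 0, 0], "fingers": 15},
  {"delta_pos": [0, 0, 0], "angular": [0, 0, 0], "fingers": 15},
], force=30)

```text
time: 2.65
position: [0.449, -0.2832, 0.1452]
tool_rot: [[0.996, 0.093, 0.0], [0.093, -0.996, -0.0], [0.0, 0.0, -1.0]]
ft_force: [-0.7, 0.4, 3.8]
opening: 0.026
```

Call:
send_rows([
  {"delta_pos": [0, 0, -20], "angular": [0, 0, 0], "fingers": 15},
  {"delta_pos": [0, 0, -35], "angular": [0, 0, 0], "fingers": 15},
  {"delta_pos": [0, 0, -35], "angular": [0, 0, 0], "fingers": 15},
  {"delta_pos": [0, 0, -35], "angular": [0, 0, 0], "fingers": 15},
  {"delta_pos": [0, 0, -30], "angular": [0, 0, 0], "fingers": 15},
  {"delta_pos": [0, 0, 0], "angular": [0, 0, 0], "fingers": 15},
  {"delta_pos": [0, 0, 0], "angular": [0, 0, 0], "fingers": 15},
])

```text
time: 3.52
position: [0.4482, -0.2828, 0.2985]
tool_rot: [[0.996, 0.093, -0.001], [0.093, -0.996, 0.001], [-0.001, -0.001, -1.0]]
ft_force: [-0.4, 0.0, -1.9]
opening: 0.0259
```

Run:
```python
from h import *
s=st(); RT=PR@np.diag([1,-1,-1]); print(RT)
plan(PO+PR[:,2]*.175,RT,10)
```

```text
t 3.52 p [ 0.4482 -0.2828  0.2985] f [-0.37  0.03 -1.87] op 0.0259
[[ 0.8626 -0.0887  0.498 ]
 [-0.0768 -0.9961 -0.0443]
 [ 0.5     0.     -0.866 ]]
[5.0, -24.8, -2.8] [-0.0048, 0.0524, 0.0177]
[4.7, -24.9, -2.7] [-0.0048, 0.0524, 0.0177]
[4.4, -24.9, -2.5] [-0.0048, 0.0524, 0.0177]
[4.1, -25.0, -2.4] [-0.0048, 0.0524, 0.0177]
[3.8, -25.1, -2.3] [-0.0048, 0.0524, 0.0177]
[3.5, -25.1, -2.3] [-0.0048, 0.0524, 0.0177]
[3.1, -25.2, -2.2] [-0.0048, 0.0524, 0.0177]
[2.8, -25.2, -2.2] [-0.0048, 0.0524, 0.0177]
[2.5, -25.2, -2.2] [-0.0048, 0.0524, 0.0177]
[2.1, -25.3, -2.2] [-0.0048, 0.0524, 0.0177]
```

Call:
send_rows([
  {"delta_pos": [5.0, -24.8, -2.8], "angular": [-0.0048, 0.0524, 0.0177], "fingers": 15},
  {"delta_pos": [4.7, -24.9, -2.7], "angular": [-0.0048, 0.0524, 0.0177], "fingers": 15},
  {"delta_pos": [4.4, -24.9, -2.5], "angular": [-0.0048, 0.0524, 0.0177], "fingers": 15},
  {"delta_pos": [4.1, -25, -2.4], "angular": [-0.0048, 0.0524, 0.0177], "fingers": 15},
  {"delta_pos": [3.8, -25.1, -2.3], "angular": [-0.0048, 0.0524, 0.0177], "fingers": 15},
  {"delta_pos": [3.5, -25.1, -2.3], "angular": [-0.0048, 0.0524, 0.0177], "fingers": 15},
  {"delta_pos": [3.1, -25.2, -2.2], "angular": [-0.0048, 0.0524, 0.0177], "fingers": 15},
  {"delta_pos": [2.8, -25.2, -2.2], "angular": [-0.0048, 0.0524, 0.0177], "fingers": 15},
  {"delta_pos": [2.5, -25.2, -2.2], "angular": [-0.0048, 0.0524, 0.0177], "fingers": 15},
  {"delta_pos": [2.1, -25.3, -2.2], "angular": [-0.0048, 0.0524, 0.0177], "fingers": 15},
  {"delta_pos": [0, 0, 0], "angular": [0, 0, 0], "fingers": 15},
  {"delta_pos": [0, 0, 0], "angular": [0, 0, 0], "fingers": 15},
])

```text
time: 5.03
position: [0.4753, -0.0317, 0.3267]
tool_rot: [[0.863, -0.087, 0.498], [-0.075, -0.996, -0.044], [0.5, 0.001, -0.866]]
ft_force: [-0.6, -0.2, -2.0]
opening: 0.0257
```

Run:
```python
from h import *
s=st(); R=np.array(s["tool_rot"]); RT=PR@np.diag([1,-1,-1])
print("tcp in port mm",np.round(PR.T@(s["position"]-PO)*1e3,1)); print("err rot",np.round(Ro.from_matrix(R.T@RT).as_rotvec(),4))
tip=s["position"]+R@[0,0,.135]; print("tip",tip,"px",proj("side",tip),proj("top",tip))
f=grab_frame("side"); g=grab_frame("top")
a=cv2.resize(f[90:220,190:290,::-1],None,fx=4,fy=4,interpolation=cv2.INTER_CUBIC); b=cv2.resize(g[100:230,240:340,::-1],None,fx=4,fy=4,interpolation=cv2.INTER_CUBIC)
cv2.imwrite("pics/s2.png",np.hstack([a,b]))
```

```text
t 5.03 p [ 0.4753 -0.0317  0.3267] f [-0.6  -0.17 -2.04] op 0.0257
tcp in port mm [ 1.000e-01 -5.000e-01  1.752e+02]
err rot [0.0001 0.0005 0.0016]
tip [ 0.54244794 -0.03771213  0.20978365] px [254.608359   162.18843909] [290.89907328 171.04980952]
```

View pics/s2.png

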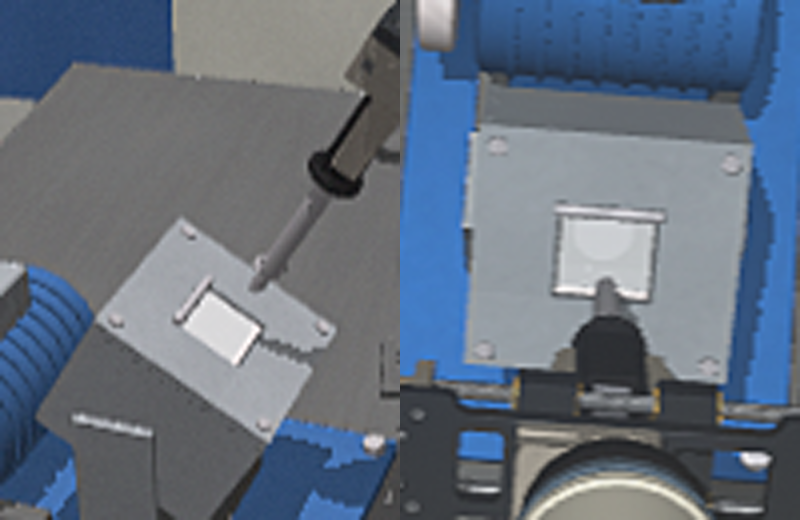

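The tip appears at side (254.5,162) and top (291.5,170). The prediction was (254.6,162.2) and (290.9,171.0), so the pen is well centred in the jaws. Now in through the flap, stopping before the earliest boss depth.

Call:
send_rows([
  {"delta_pos": [0, -0.5, 8], "angular": [0, 0, 0], "fingers": 15},
  {"delta_pos": [0, 0, 8], "angular": [0, 0, 0], "fingers": 15},
  {"delta_pos": [0, 0, 8], "angular": [0, 0, 0], "fingers": 15},
  {"delta_pos": [0, 0, 8], "angular": [0, 0, 0], "fingers": 15},
  {"delta_pos": [0, 0, 8], "angular": [0, 0, 0], "fingers": 15},
  {"delta_pos": [0, 0, 8], "angular": [0, 0, 0], "fingers": 15},
  {"delta_pos": [0, 0, 8], "angular": [0, 0, 0], "fingers": 15},
  {"delta_pos": [0, 0, 8], "angular": [0, 0, 0], "fingers": 15},
  {"delta_pos": [0, 0, 8], "angular": [0, 0, 0], "fingers": 15},
  {"delta_pos": [0, 0, 8], "angular": [0, 0, 0], "fingers": 15},
  {"delta_pos": [0, 0, 8], "angular": [0, 0, 0], "fingers": 15},
  {"delta_pos": [0, 0, 0], "angular": [0, 0, 0], "fingers": 15},
])

```text
time: 6.62
position: [0.5192, -0.035, 0.2505]
tool_rot: [[0.863, -0.088, 0.498], [-0.076, -0.996, -0.045], [0.5, 0.0, -0.866]]
ft_force: [-1.7, 0.4, -1.7]
opening: 0.0261
```

```bash
cat > q.py <<'E'
from h import *
s=st(); R=np.array(s["tool_rot"])
print("tcp in port mm",np.round(PR.T@(s["position"]-PO)*1e3,1),"f port",np.round(PR.T@s["ft_force"],2),"ax err",np.round(np.cross(-R[:,2],PR[:,2]),4))
E
python3 q.py
```

```text
t 6.62 p [ 0.5192 -0.035   0.2505] f [-1.74  0.44 -1.73] op 0.0261
tcp in port mm [ 0.1  0.1 87.1] f port [-2.4   0.29 -0.61] ax err [ 0.0002 -0.0004  0.0001]
```

Call:
send_rows([
  {"delta_pos": [0, 0, 1], "angular": [0, 0, 0], "fingers": 15},
  {"delta_pos": [0, 0, 1], "angular": [0, 0, 0], "fingers": 15},
  {"delta_pos": [0, 0, 1], "angular": [0, 0, 0], "fingers": 15},
  {"delta_pos": [0, 0, 1], "angular": [0, 0, 0], "fingers": 15},
  {"delta_pos": [0, 0, 0], "angular": [0, 0, 0], "fingers": 15},
])

```text
time: 7.25
position: [0.5216, -0.0352, 0.2481]
tool_rot: [[0.862, -0.088, 0.499], [-0.076, -0.996, -0.045], [0.501, 0.0, -0.865]]
ft_force: [-1.3, 0.4, -1.1]
opening: 0.0257
```

```bash
python3 q.py
```

```text
t 7.25 p [ 0.5216 -0.0352  0.2481] f [-1.3   0.45 -1.1 ] op 0.0257
tcp in port mm [ 1.   0.2 83.8] f port [-1.71  0.33 -0.28] ax err [0.0003 0.0016 0.0001]
```

Call:
send_rows([
  {"delta_pos": [0, 0, 1], "angular": [0, 0, 0], "fingers": 15},
  {"delta_pos": [0, 0, 1], "angular": [0, 0, 0], "fingers": 15},
  {"delta_pos": [0, 0, 1], "angular": [0, 0, 0], "fingers": 15},
  {"delta_pos": [0, 0, 0], "angular": [0, 0, 0], "fingers": 15},
  {"delta_pos": [0, 0, 0], "angular": [0, 0, 0], "fingers": 15},
])

```text
time: 7.88
position: [0.5231, -0.0353, 0.2455]
tool_rot: [[0.862, -0.088, 0.499], [-0.076, -0.996, -0.045], [0.501, 0.0, -0.865]]
ft_force: [-1.7, -0.6, -1.9]
opening: 0.0255
```

```bash
python3 q.py
```

```text
t 7.88 p [ 0.5231 -0.0353  0.2455] f [-1.73 -0.57 -1.9 ] op 0.0255
tcp in port mm [ 1.   0.1 80.8] f port [-2.4  -0.72 -0.81] ax err [0.0003 0.0015 0.0001]
```

Call:
send_rows([
  {"delta_pos": [0, 0, 1], "angular": [0, 0, 0], "fingers": 15},
  {"delta_pos": [0, 0, 1], "angular": [0, 0, 0], "fingers": 15},
  {"delta_pos": [0, 0, 1], "angular": [0, 0, 0], "fingers": 15},
  {"delta_pos": [0, 0, 1], "angular": [0, 0, 0], "fingers": 15},
  {"delta_pos": [0, 0, 0], "angular": [0, 0, 0], "fingers": 15},
  {"delta_pos": [0, 0, 0], "angular": [0, 0, 0], "fingers": 15},
])

```text
time: 8.62
position: [0.5251, -0.0355, 0.242]
tool_rot: [[0.862, -0.088, 0.499], [-0.076, -0.996, -0.045], [0.501, 0.0, -0.865]]
ft_force: [-1.4, -0.6, -2.4]
opening: 0.0257
```

```bash
python3 q.py
```

```text
t 8.62 p [ 0.5251 -0.0355  0.242 ] f [-1.39 -0.56 -2.4 ] op 0.0257
tcp in port mm [ 1.   0.1 76.8] f port [-2.36 -0.69 -1.41] ax err [0.0003 0.0016 0.0001]
```

Tip at about -58 mm and no boss yet. Creeping on.

Call:
send_rows([
  {"delta_pos": [0, 0, 1], "angular": [0, 0, 0], "fingers": 15},
  {"delta_pos": [0, 0, 1], "angular": [0, 0, 0], "fingers": 15},
  {"delta_pos": [0, 0, 1], "angular": [0, 0, 0], "fingers": 15},
  {"delta_pos": [0, 0, 1], "angular": [0, 0, 0], "fingers": 15},
  {"delta_pos": [0, 0, 0], "angular": [0, 0, 0], "fingers": 15},
  {"delta_pos": [0, 0, 0], "angular": [0, 0, 0], "fingers": 15},
])

```text
time: 9.38
position: [0.5272, -0.0357, 0.2386]
tool_rot: [[0.862, -0.088, 0.499], [-0.076, -0.996, -0.045], [0.501, 0.0, -0.865]]
ft_force: [-1.7, 0.2, -2.0]
opening: 0.0261
```

```bash
python3 q.py
```

```text
t 9.38 p [ 0.5272 -0.0357  0.2386] f [-1.75  0.2  -1.96] op 0.0261
tcp in port mm [ 1.1  0.1 72.8] f port [-2.5   0.04 -0.81] ax err [0.0003 0.0017 0.0001]
```

Call:
send_rows([
  {"delta_pos": [0, 0, 1], "angular": [0, 0, 0], "fingers": 15},
  {"delta_pos": [0, 0, 1], "angular": [0, 0, 0], "fingers": 15},
  {"delta_pos": [0, 0, 1], "angular": [0, 0, 0], "fingers": 15},
  {"delta_pos": [0, 0, 0], "angular": [0, 0, 0], "fingers": 15},
  {"delta_pos": [0, 0, 0], "angular": [0, 0, 0], "fingers": 15},
])

```text
time: 10.0
position: [0.5285, -0.0358, 0.2359]
tool_rot: [[0.862, -0.088, 0.499], [-0.076, -0.996, -0.045], [0.501, 0.0, -0.865]]
ft_force: [-1.7, -0.9, -2.3]
opening: 0.026
```

```bash
python3 q.py
```

```text
t 10.0 p [ 0.5285 -0.0358  0.2359] f [-1.66 -0.87 -2.31] op 0.026
tcp in port mm [ 0.9  0.1 69.8] f port [-2.52 -1.02 -1.21] ax err [0.0003 0.0014 0.0001]
```

Tip at about -65 mm, still free.

Call:
send_rows([
  {"delta_pos": [0, 0, 1], "angular": [0, 0, 0], "fingers": 15},
  {"delta_pos": [0, 0, 1], "angular": [0, 0, 0], "fingers": 15},
  {"delta_pos": [0, 0, 1], "angular": [0, 0, 0], "fingers": 15},
  {"delta_pos": [0, 0, 0], "angular": [0, 0, 0], "fingers": 15},
  {"delta_pos": [0, 0, 0], "angular": [0, 0, 0], "fingers": 15},
])

```text
time: 10.62
position: [0.5303, -0.036, 0.2336]
tool_rot: [[0.862, -0.088, 0.5], [-0.076, -0.996, -0.045], [0.502, 0.0, -0.865]]
ft_force: [-1.5, -0.4, -0.7]
opening: 0.026
```

```bash
python3 q.py
```

```text
t 10.62 p [ 0.5303 -0.036   0.2336] f [-1.53 -0.42 -0.71] op 0.026
tcp in port mm [ 1.3  0.2 66.9] f port [-1.65 -0.56  0.13] ax err [0.0003 0.002  0.0001]
```

Possible first touch. I'll average a few readings, then go on 2 mm.

```bash
cat > avg.py <<'E'
from h import *
F=[];Z=[]
for i in range(8): grab_frame("side"); s=env.read_state(); F.append(PR.T@s["ft_force"]); Z.append(PR.T@(s["position"]-PO)*1e3)
print("t",s["time"],"f port mean",np.round(np.mean(F,0),2),"sd",np.round(np.std(F,0),2),"tcp",np.round(np.mean(Z,0),2),"sd z",np.std(Z,0)[2].round(3))
E
python3 avg.py
```

```text
t 11.025 f port mean [-1.58 -0.2   0.62] sd [0.45 0.49 0.51] tcp [ 1.24  0.16 66.9 ] sd z 0.011
```

Call:
send_rows([
  {"delta_pos": [0, 0, 1], "angular": [0, 0, 0], "fingers": 15},
  {"delta_pos": [0, 0, 1], "angular": [0, 0, 0], "fingers": 15},
  {"delta_pos": [0, 0, 0], "angular": [0, 0, 0], "fingers": 15},
  {"delta_pos": [0, 0, 0], "angular": [0, 0, 0], "fingers": 15},
])

```text
time: 11.52
position: [0.5312, -0.0361, 0.2317]
tool_rot: [[0.862, -0.088, 0.5], [-0.076, -0.996, -0.045], [0.502, 0.0, -0.865]]
ft_force: [-1.5, -0.4, 0.3]
opening: 0.0257
```

```bash
python3 avg.py
```

```text
t 11.925 f port mean [-1.59 -0.05  1.47] sd [0.52 0.43 0.35] tcp [ 1.23  0.16 64.88] sd z 0.009
```

Slope 0.42 N/mm matches the tip spring, so the boss has been found at about port z -68 mm and the tip is ~1.5–2 mm in. Pressing 4.3 mm more, slowly.

Call:
send_rows([
  {"delta_pos": [0, 0, 0.8], "angular": [0, 0, 0], "fingers": 15},
  {"delta_pos": [0, 0, 0.8], "angular": [0, 0, 0], "fingers": 15},
  {"delta_pos": [0, 0, 0.8], "angular": [0, 0, 0], "fingers": 15},
  {"delta_pos": [0, 0, 0.8], "angular": [0, 0, 0], "fingers": 15},
  {"delta_pos": [0, 0, 0.8], "angular": [0, 0, 0], "fingers": 15},
  {"delta_pos": [0, 0, 0.3], "angular": [0, 0, 0], "fingers": 15},
  {"delta_pos": [0, 0, 0], "angular": [0, 0, 0], "fingers": 15},
])

```text
time: 12.8
position: [0.5334, -0.0363, 0.2281]
tool_rot: [[0.862, -0.088, 0.5], [-0.076, -0.996, -0.045], [0.502, 0.0, -0.865]]
ft_force: [-3.8, 0.5, 3.1]
opening: 0.0259
```

```bash
python3 avg.py
```

```text
t 13.2 f port mean [-1.66  0.19  3.87] sd [0.41 0.53 0.47] tcp [ 1.23  0.16 60.59] sd z 0.009
```

Force corresponds to ~6–7 mm of tip travel. Holding it for 3 s.

Call:
send_rows([
  {"fingers": 15, "delta_pos": [0, 0, 0], "angular": [0, 0, 0]},
  {"fingers": 15, "delta_pos": [0, 0, 0], "angular": [0, 0, 0]},
  {"fingers": 15, "delta_pos": [0, 0, 0], "angular": [0, 0, 0]},
  {"fingers": 15, "delta_pos": [0, 0, 0], "angular": [0, 0, 0]},
  {"fingers": 15, "delta_pos": [0, 0, 0], "angular": [0, 0, 0]},
  {"fingers": 15, "delta_pos": [0, 0, 0], "angular": [0, 0, 0]},
  {"fingers": 15, "delta_pos": [0, 0, 0], "angular": [0, 0, 0]},
  {"fingers": 15, "delta_pos": [0, 0, 0], "angular": [0, 0, 0]},
  {"fingers": 15, "delta_pos": [0, 0, 0], "angular": [0, 0, 0]},
  {"fingers": 15, "delta_pos": [0, 0, 0], "angular": [0, 0, 0]},
  {"fingers": 15, "delta_pos": [0, 0, 0], "angular": [0, 0, 0]},
  {"fingers": 15, "delta_pos": [0, 0, 0], "angular": [0, 0, 0]},
])

```text
time: 14.7
position: [0.5334, -0.0363, 0.2281]
tool_rot: [[0.862, -0.088, 0.5], [-0.076, -0.996, -0.045], [0.502, 0.0, -0.865]]
ft_force: [-3.3, 0.5, 3.1]
opening: 0.026
```

Call:
send_rows([
  {"fingers": 15, "delta_pos": [0, 0, 0], "angular": [0, 0, 0]},
  {"fingers": 15, "delta_pos": [0, 0, 0], "angular": [0, 0, 0]},
  {"fingers": 15, "delta_pos": [0, 0, 0], "angular": [0, 0, 0]},
  {"fingers": 15, "delta_pos": [0, 0, 0], "angular": [0, 0, 0]},
  {"fingers": 15, "delta_pos": [0, 0, 0], "angular": [0, 0, 0]},
  {"fingers": 15, "delta_pos": [0, 0, 0], "angular": [0, 0, 0]},
  {"fingers": 15, "delta_pos": [0, 0, 0], "angular": [0, 0, 0]},
  {"fingers": 15, "delta_pos": [0, 0, 0], "angular": [0, 0, 0]},
  {"fingers": 15, "delta_pos": [0, 0, 0], "angular": [0, 0, 0]},
  {"fingers": 15, "delta_pos": [0, 0, 0], "angular": [0, 0, 0]},
  {"fingers": 15, "delta_pos": [0, 0, 0], "angular": [0, 0, 0]},
  {"fingers": 15, "delta_pos": [0, 0, 0], "angular": [0, 0, 0]},
])

```text
time: 16.2
position: [0.5334, -0.0363, 0.2281]
tool_rot: [[0.862, -0.088, 0.5], [-0.076, -0.996, -0.045], [0.502, 0.0, -0.865]]
ft_force: [-2.8, 1.0, 1.9]
opening: 0.0256
```

```bash
python3 avg.py
```

```text
t 16.6 f port mean [-1.31 -0.24  3.85] sd [0.39 0.34 0.28] tcp [ 1.18  0.15 60.57] sd z 0.005
```

Held 3.4 s without drift (z sd 0.005 mm, axial force steady at 3.85 N). Drawing out along the axis.

Call:
send_rows([
  {"delta_pos": [0, 0, -6], "angular": [0, 0, 0], "fingers": 15},
  {"delta_pos": [0, 0, -10], "angular": [0, 0, 0], "fingers": 15},
  {"delta_pos": [0, 0, -10], "angular": [0, 0, 0], "fingers": 15},
  {"delta_pos": [0, 0, -10], "angular": [0, 0, 0], "fingers": 15},
  {"delta_pos": [0, 0, -10], "angular": [0, 0, 0], "fingers": 15},
  {"delta_pos": [0, 0, -10], "angular": [0, 0, 0], "fingers": 15},
  {"delta_pos": [0, 0, -10], "angular": [0, 0, 0], "fingers": 15},
  {"delta_pos": [0, 0, -10], "angular": [0, 0, 0], "fingers": 15},
  {"delta_pos": [0, 0, -12], "angular": [0, 0, 0], "fingers": 15},
  {"delta_pos": [0, 0, -15], "angular": [0, 0, 0], "fingers": 15},
  {"delta_pos": [0, 0, -15], "angular": [0, 0, 0], "fingers": 15},
  {"delta_pos": [0, 0, 0], "angular": [0, 0, 0], "fingers": 15},
])

```text
time: 18.1
position: [0.4748, -0.031, 0.3318]
tool_rot: [[0.86, -0.088, 0.502], [-0.076, -0.996, -0.045], [0.504, 0.0, -0.864]]
ft_force: [0.3, 0.4, -1.2]
opening: 0.026
```

Run:
```python
exec(open("q.py").read())
plan([.449,-.2832,.305],down(.093),10)
```

```text
t 18.1 p [ 0.4748 -0.031   0.3318] f [ 0.32  0.38 -1.21] op 0.026
tcp in port mm [  2.1   0.2 179.8] f port [-0.35  0.41 -1.19] ax err [0.0005 0.0048 0.    ]
[-1.6, 25.4, 2.1] [0.0048, -0.0527, -0.0177]
[-2.0, 25.3, 2.1] [0.0048, -0.0527, -0.0177]
[-2.3, 25.3, 2.1] [0.0048, -0.0527, -0.0177]
[-2.7, 25.3, 2.1] [0.0048, -0.0527, -0.0177]
[-3.0, 25.2, 2.1] [0.0048, -0.0527, -0.0177]
[-3.3, 25.2, 2.2] [0.0048, -0.0527, -0.0177]
[-3.7, 25.1, 2.3] [0.0048, -0.0527, -0.0177]
[-4.0, 25.1, 2.3] [0.0048, -0.0527, -0.0177]
[-4.3, 25.0, 2.4] [0.0048, -0.0527, -0.0177]
[-4.6, 24.9, 2.5] [0.0048, -0.0527, -0.0177]
```

Call:
send_rows([
  {"delta_pos": [-1.6, 25.4, 2.1], "angular": [0.0048, -0.0527, -0.0177], "fingers": 15},
  {"delta_pos": [-2, 25.3, 2.1], "angular": [0.0048, -0.0527, -0.0177], "fingers": 15},
  {"delta_pos": [-2.3, 25.3, 2.1], "angular": [0.0048, -0.0527, -0.0177], "fingers": 15},
  {"delta_pos": [-2.7, 25.3, 2.1], "angular": [0.0048, -0.0527, -0.0177], "fingers": 15},
  {"delta_pos": [-3, 25.2, 2.1], "angular": [0.0048, -0.0527, -0.0177], "fingers": 15},
  {"delta_pos": [-3.3, 25.2, 2.2], "angular": [0.0048, -0.0527, -0.0177], "fingers": 15},
  {"delta_pos": [-3.7, 25.1, 2.3], "angular": [0.0048, -0.0527, -0.0177], "fingers": 15},
  {"delta_pos": [-4, 25.1, 2.3], "angular": [0.0048, -0.0527, -0.0177], "fingers": 15},
  {"delta_pos": [-4.3, 25, 2.4], "angular": [0.0048, -0.0527, -0.0177], "fingers": 15},
  {"delta_pos": [-4.6, 24.9, 2.5], "angular": [0.0048, -0.0527, -0.0177], "fingers": 15},
  {"delta_pos": [0, 0, 0], "angular": [0, 0, 0], "fingers": 15},
  {"delta_pos": [0, 0, 0], "angular": [0, 0, 0], "fingers": 15},
])

```text
time: 19.6
position: [0.4484, -0.2826, 0.3031]
tool_rot: [[0.996, 0.092, -0.003], [0.092, -0.996, 0.001], [-0.003, -0.001, -1.0]]
ft_force: [0.0, 0.9, -1.5]
opening: 0.0257
```

Run:
```python
from h import *
s=st(); print(np.round(s["tool_rot"],4).tolist()); R=np.array(s["tool_rot"])
tip=s["position"]+R@[0,0,.135]; print("tip",tip,"px",proj("side",tip),proj("top",tip))
print("axis mid px",proj("side",s["position"]+R@[0,0,.04]))
plan([.449,-.2832,.148],down(.093),1)
f=grab_frame("side"); g=grab_frame("top")
a=cv2.resize(f[90:220,230:330,::-1],None,fx=4,fy=4,interpolation=cv2.INTER_CUBIC); b=cv2.resize(g[140:270,300:400+20,::-1],None,fx=4,fy=4,interpolation=cv2.INTER_CUBIC)
b=cv2.resize(g[100:230,240:340,::-1],None,fx=4,fy=4,interpolation=cv2.INTER_CUBIC)
cv2.imwrite("pics/s3.png",np.hstack([a,b]))
```

```text
t 19.6 p [ 0.4484 -0.2826  0.3031] f [ 0.03  0.86 -1.49] op 0.0257
[[0.9957, 0.0922, -0.0027], [0.0922, -0.9957, 0.0008], [-0.0026, -0.001, -1.0]]
tip [ 0.44803454 -0.28250954  0.16808187] px [302.38367567 139.17254174] [401.2025217  215.65407339]
axis mid px [304.46536599 111.24621425]
[1.0, 0.8, 155.1] [-0.001, 0.0026, -0.0007]
```

View pics/s3.png

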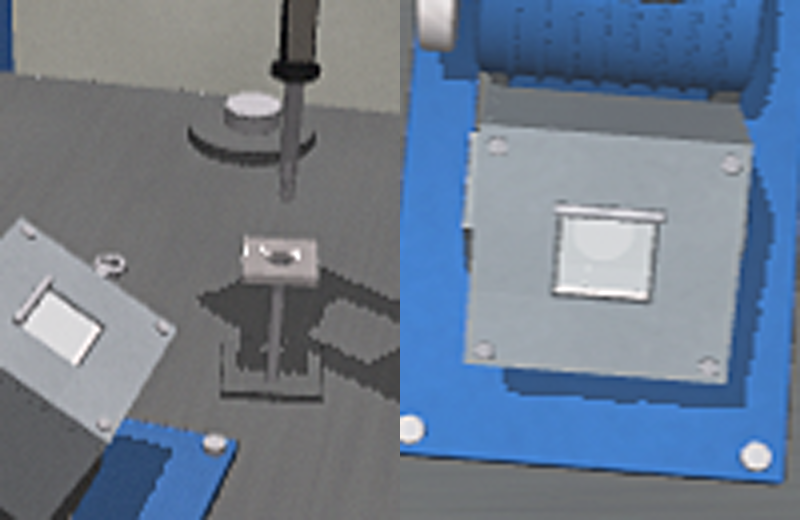

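The flap is shut again. The pen tip is at side (302,139.5), predicted (302.4,139.2), so the pen hasn't slipped; the empty hole is at (300.6,154). Checking the hole's position.

Run:
```python
from h import *
print(proj("side",[.4495,-.2815,.115]), on_z("side",((283.5)/4-.5+230,257.5/4-.5+90),.115))
plan([.4495,-.282,.147],down(.093),1)
```

```text
[300.76490344 153.80495444] [ 0.45066375 -0.28072501  0.115     ]
[1.6, -0.2, 156.6] [-0.0005, 0.0023, -0.0]
```

Call:
send_rows([
  {"delta_pos": [1.6, -0.9, 10], "angular": [0, 0.0023, 0], "fingers": 15},
  {"delta_pos": [0, 0, 15], "angular": [0, 0, 0], "fingers": 15},
  {"delta_pos": [0, 0, 15], "angular": [0, 0, 0], "fingers": 15},
  {"delta_pos": [0, 0, 15], "angular": [0, 0, 0], "fingers": 15},
  {"delta_pos": [0, 0, 15], "angular": [0, 0, 0], "fingers": 15},
  {"delta_pos": [0, 0, 15], "angular": [0, 0, 0], "fingers": 15},
  {"delta_pos": [0, 0, 15], "angular": [0, 0, 0], "fingers": 15},
  {"delta_pos": [0, 0, 15], "angular": [0, 0, 0], "fingers": 15},
  {"delta_pos": [0, 0, 15], "angular": [0, 0, 0], "fingers": 15},
  {"delta_pos": [0, 0, 12], "angular": [0, 0, 0], "fingers": 15},
  {"delta_pos": [0, 0, 8], "angular": [0, 0, 0], "fingers": 15},
  {"delta_pos": [0, 0, 4], "angular": [0, 0, 0], "fingers": 15},
])

```text
time: 21.2
position: [0.4497, -0.2821, 0.1492]
tool_rot: [[0.996, 0.093, -0.001], [0.093, -0.996, 0.0], [-0.001, -0.0, -1.0]]
ft_force: [0.4, 0.1, -0.8]
opening: 0.026
```

Run:
```python
from h import *
for i in range(3): grab_frame("side"); s=st()
```

```text
t 21.25 p [ 0.4496 -0.282   0.149 ] f [ 0.54  0.08 -2.52] op 0.0257
t 21.3 p [ 0.4497 -0.2821  0.1494] f [ 0.67  0.16 -2.13] op 0.0256
t 21.35 p [ 0.4499 -0.2822  0.1497] f [-0.38  0.19 -0.38] op 0.0261
```

Call:
send_rows([
  {"delta_pos": [0, 0, 1.5], "angular": [0, 0, 0], "fingers": 15},
  {"delta_pos": [0, 0, 1.2], "angular": [0, 0, 0], "fingers": 15},
  {"delta_pos": [0, 0, 0], "angular": [0, 0, 0], "fingers": 15},
  {"delta_pos": [0, 0, 0], "angular": [0, 0, 0], "fingers": 28},
  {"delta_pos": [0, 0, 0], "angular": [0, 0, 0], "fingers": 32},
  {"delta_pos": [0, 0, 0], "angular": [0, 0, 0], "fingers": 45},
  {"delta_pos": [0, 0, 0], "angular": [0, 0, 0], "fingers": 65},
  {"delta_pos": [0, 0, 0], "angular": [0, 0, 0], "fingers": 70},
  {"delta_pos": [0, 0, 0], "angular": [0, 0, 0], "fingers": 70},
  {"delta_pos": [0, 0, 0], "angular": [0, 0, 0], "fingers": 70},
])

```text
time: 22.6
position: [0.4498, -0.2821, 0.1469]
tool_rot: [[0.996, 0.093, -0.001], [0.093, -0.996, 0.0], [-0.001, -0.0, -1.0]]
ft_force: [0.7, 0.3, -0.3]
opening: 0.0701
```

Call:
send_rows([
  {"delta_pos": [0, 0, -20], "angular": [0, 0, 0], "fingers": 70},
  {"delta_pos": [0, 0, -30], "angular": [0, 0, 0], "fingers": 70},
  {"delta_pos": [0, 0, -40], "angular": [0, 0, 0], "fingers": 70},
  {"delta_pos": [0, 0, -40], "angular": [0, 0, 0], "fingers": 70},
  {"delta_pos": [0, 0, -20], "angular": [0, 0, 0], "fingers": 70},
  {"delta_pos": [0, 0, 0], "angular": [0, 0, 0], "fingers": 70},
  {"delta_pos": [0, 0, 0], "angular": [0, 0, 0], "fingers": 70},
  {"delta_pos": [0, 0, 0], "angular": [0, 0, 0], "fingers": 70},
])

```text
time: 23.6
position: [0.4493, -0.2818, 0.2956]
tool_rot: [[0.996, 0.093, -0.003], [0.093, -0.996, 0.001], [-0.002, -0.002, -1.0]]
ft_force: [-0.2, 0.5, 0.4]
opening: 0.0701
```

Run:
```python
from h import *
st(); f=grab_frame("side"); g=grab_frame("top")
print("expect head top side",proj("side",[.4495,-.2815,.185]),"collar",proj("side",[.4495,-.2815,.122]))
cv2.imwrite("pics/s4.png",cv2.resize(f[80:210,220:370,::-1],None,fx=4,fy=4,interpolation=cv2.INTER_CUBIC))
```

```text
t 23.6 p [ 0.4493 -0.2818  0.2956] f [-0.17  0.45  0.42] op 0.0701
expect head top side [302.2465977  134.47410226] collar [300.90879421 151.92769056]
```

View pics/s4.png

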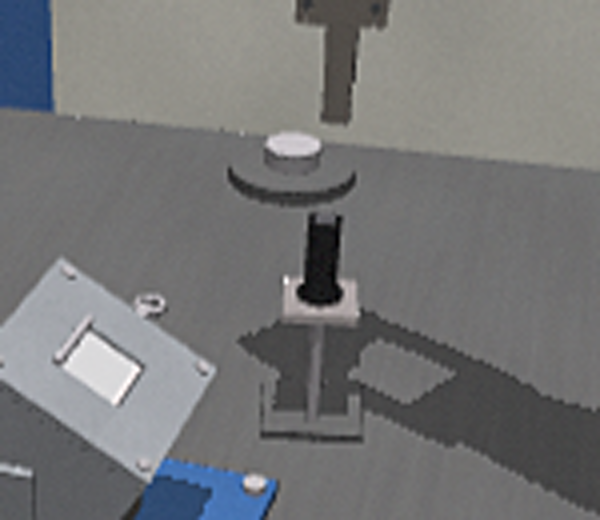

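The pen hangs upright, collar on the plate, with its head top at side (301,134.5) against (301.3,134.7) at the start. The flap is shut and the gripper is clear. Handing in.

```bash
python3 -c "
from bench import env; print(env.hand_in())"
```

```text
the job is handed in; nothing more can be done
None
```

I took the pen from its stand, pushed it in through the flap along the reading line and felt for the boss, which I met at about port z -68 mm. I held the tip there for about 3.4 s, drew the pen out, hung it back in the stand and let go. The job was handed in at about 24 s of the 67 s allowed; it reports no verdict.

- **Press depth:** from the force I put the tip at roughly 6–7.4 mm in. The spread is force noise and an uncertain zero from the pen's weight and the flap's drag. The last loading step read 0.56 N/mm against the stated 0.4. Every estimate is inside 3–10 mm.
- **Position and squareness:** by the arm's reading, the pen stayed within about 1.3 mm of the measured line and 0.1° of square during the hold.
- **Final pictures:** the flap looks shut, and the pen hangs upright with its head within half a pixel of where it began. The gripper is clear above it. I did not re-measure the bottle, jar or spanner, but the arm never went near them.

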